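# Set the bench dibber's depth with a slip-on spacer

## Robot

A 6-joint arm with a two-finger parallel gripper is mounted at the origin on a cart in front of the work surface, level with it; the furniture and walls round the work are solid. World frame = base frame: x ahead of the robot, y to its left, z up, the work surface at z = 0. Lengths are in m, angles in rad, forces in N, time in s.
With the tool pointing down it reaches from about 0.35 to 0.775 m from the base axis. Payload 5.5 kg.
Tool frame: the origin (TCP) lies midway between the tips of the shut fingers; the grasp point (between the pads) lies grip_point_offset behind it (grip_point_offset is the distance from the TCP to the grasp point, in m); z points along the fingers, y is the direction in which the jaws open and shut (so a half turn about z gives the same grasp; the last joint's range is limited). The gripper opens to 85 mm and grips with 20 to 120 N. Pads are 22 mm wide; open, the fingers measure 114 mm over their backs; the gripper's body (76 mm by 85 mm) begins 54 mm behind the grasp point. The pads swing forward as they close: fully open they stand 13 mm farther back than shut.
Start: joints at [1.049, 0.313, 0.046, 1.304, 0, 1.431], TCP at [0.214, 0.534, 0.21] pointing down, gripper open.
Joint ranges: [-2.76, 2.76], [-0.86, 1.69], [-1.03, 1.26], [-2.2, 2.34], [-1.47, 1.5], [-3.14, 3.14]. Speed limits (rad/s): [2.57, 2.57, 3.14, 3.14, 3.14, 3.14].

## Interface

Orientations are given as a unit quaternion [w, x, y, z].
In Python, from workcell import * gives the robot as it stands.
- The arm moves only by the tool send_rows, never from a script. Its argument "series" is one flat list of numbers, 7 for each row, row after row: the shift along the tool's x, y, z in cm, then the turn, a rotation vector about the tool's x, y, z in degrees, then the opening, from 0 (shut) to 1 (fully open). A call has 1 to 10 rows; each row is the pose to reach, as a shift and turn from the pose commanded when the call began, along the tool's axes at that moment; what a row does not reach only later rows make up. A row lasts 1/12 s, in which the tool goes at most 41.7 mm and 7.16 degrees, less where a joint would pass 70% of its speed; a pose out of reach is approached as far as the arm can. A call with a gripper value outside its range is refused whole. The fingers move at their own pace and stop on an object; "newtons" is the grip in N (left out, the last holds). Time passes only in rows, so rows that repeat a pose let the fingers close. It gives the time, the measured TCP pose, the force and the opening at its end, in the units of the state.
- get_state(): the state, without advancing time (a new reading comes with each control period).
- read_camera(name): name is "side" or "top" or "wrist"; returns the picture (480x640x3 uint8, blue, green, red); there is no depth.
- camera_info(name): a dict with "K" (3x3 intrinsics, pixels), "xyz" and "attitude" of the camera in the world. Camera axes: x right, y down, z forward; pixel columns grow to the right and rows downward; lengths in m; the calibration is good to about 2 mm. A picture is of the moment at which its call begins: read the wrist's pose just before it. camera_info takes no time and is no camera call; for the wrist camera it gives the pose at the moment of the call.
- hand_in(): hands the job in, once; it reports no verdict.
Trained networks look in the newest picture that a camera, given by its name, has taken for a name from the list of things; names that differ only in an ending like _2 or _b are one class to them, and where a whole thing is asked for, a point or a joint stands for the part that bears it (a point fixed in the world has none). Each returns a list of dicts, best first, with "p" (0 to 1); they miss things now and then, are a little off and sometimes report something else, mostly with a low value. They report only what shows in the picture. A call takes as long as a camera call. They do not tell look-alikes from the thing itself.
- silhouettes(camera, label): "pixels" (480x640 bool, what is visible of it) and "box" ([left, top, width, height] in pixels, round what is visible of it).
The state is a dict: "clock": time; "joint_pos": joint angles; "qvel": joint speeds; "tau": joint torques, N m; "tcp_pos": TCP position; "orientation": TCP orientation; "wrist_force": force on the tool from outside, world axes, zero at the start; "ft_torque": the same for the moment, N m; "finger_gap": finger opening in m.
Only numpy, scipy, OpenCV 4.12 (cv2) and the standard library are available. Lean on these libraries where they do the work, as an engineer would, in place of code of your own. Each camera call takes 0.05 s, during which the arm holds its last target. There are 200 camera calls.

## Task

Set the sowing depth of the bench dibber: pull its plunger up by the knob, slide the taller of the two C-shaped spacers sideways through its gap onto the plunger rod so that it stands flat on the crosshead, then push the knob down until its steel disc rests on the spacer. Leave the shorter spacer where it is.

Things in the scene. Friction and masses are not known exactly. Their poses are not given: they have to be found in the camera images.
- rod_foot (a point): the point where the upright steel plunger rod (16 mm diameter) comes out of the top of the bench dibber's wooden crosshead. The crosshead is a level board 110 mm (x) by 165 mm (y), its top 125 mm over the bench, on two pillars over a base board of 120 x 165 mm, fixed to the bench; nothing but two flat 3 mm nuts, 66 mm to either y side of the rod, stands up on it. z is up
- knob_mid (a point): centre of the round wooden knob at the top of the plunger rod: 36 mm diameter, 30 mm high (its top is 15 mm over this point). Under the knob is a steel disc, 44 mm diameter and 8 mm thick, whose underside is 23 mm below this point; the disc and knob are too big for a spacer's gap
- plunger (a joint): how far the plunger is raised, m: 0 = lowest, 0.050 = highest (end stop); the free rod between crosshead and disc is 10 mm + this value. Starts at 0 to 0.012. Slides straight up and down and stays where it is left: some 11 N lifts it, some 6 N presses it down. Resting on the tall spacer it reads 0.030
- tall_bore (a point): open C-shaped tall spacer of plain dark steel, standing flat on the bench. Its C is 40 mm high, 58 mm outside and 26 mm inside diameter; the gap between its rounded horns is 21 mm wide and runs the full height, on the +x side of this point's frame (the far side from the handle). This point: centre of the C's bore, 20 mm above its underside; z up. Weighs 0.11 to 0.23 kg
- tall_tab (a point): grip point on the tall spacer's handle: an upright flat tab 10 mm thick (along y), 28 mm long (along x), whose top is 85 mm over the spacer's underside. This point is 70 mm over the underside, in the tab's middle, 62 mm behind the bore's centre (-x). Axes as for tall_bore
- short_bore (a point): open C-shaped short spacer of plain dark steel, standing flat on the bench. Its C is 20 mm high, 58 mm outside and 26 mm inside diameter; the gap between its rounded horns is 21 mm wide and runs the full height, on the +x side of this point's frame (the far side from the handle). This point: centre of the C's bore, 10 mm above its underside; z up. Not to be used
- short_tab (a point): the same tab on the short spacer, also 85 mm tall; this point lies 70 mm over its underside, 62 mm behind its bore
- tall_spacer: the tall spacer as a whole; origin on its underside, at the bore's centre, axes as for tall_bore
There are look-alikes about, which are no part of the job. Leave any green or red look-alike of the tall_spacer alone.

How it is judged:
On the way, in this order (a step that is already met when the one before it is completed fails the run):
1. the plunger is raised far enough for the tall spacer (joint over 0.034) (value of joint plunger above 0.034 m), for 0.2 s.
2. the tall spacer stands on the crosshead with the rod inside its C, the plunger still raised (horizontal distance between tall_bore and rod_foot below 0.008 m and z of tall_bore in the frame of rod_foot between 0.017 and 0.023 m and angle between tall_bore's own z axis and vertical below 0.08 rad and value of joint plunger above 0.0325 m), for 0.2 s.
At the end, for the whole second after the job is handed in: The tall spacer stands flat on the crosshead (within 3 mm in height and 0.08 rad of upright) with the rod inside its C (bore centre within 8 mm of the rod's axis), at rest, and the plunger is down on it (joint between 0.0275 and 0.032) (horizontal distance between tall_bore and rod_foot below 0.008 m and z of tall_bore in the frame of rod_foot between 0.017 and 0.023 m and angle between tall_bore's own z axis and vertical below 0.08 rad and value of joint plunger between 0.0275 and 0.032 m and linear speed of tall_spacer below 0.02 m/s); the robot touches nothing.
It fails at once if the short spacer is moved more than 30 mm (distance of short_bore from where it was at the start of the episode above 0.03 m).
It also fails if it takes over 64 s, if anything falls off the work surface, if the arm or the gripper's body presses on something with over 40 N, if the wrist force passes 120 N, or if a joint passes its speed limit or range.

## Working session

There is one attempt and no reset: what is moved stays moved. The work goes in short steps, Python scripts to look and compute and a tool call to move; the robot and the scene stay as the last step left them, time stands still between calls to the robot, and variables do not carry over. Pictures are saved under pics/ and viewed, about 8 in all and at most 12, crops included, and the job is handed in when it is done.

Besides the shell and the picture viewer there is one more tool, called after "Call:" in YAML: its name, and indented under it one key for each argument. send_rows: Moves the arm, as the interface text tells. Its arguments: {"type":"object","properties":{"series":{"type":"array"},"newtons":{"type":"number"}},"required":["series"]}

```bash
ls; mkdir -p pics; cat > h.py <<'E'
from workcell import *
import numpy as np, cv2
from scipy.spatial.transform import Rotation as R
def rot(q): return R.from_quat([q[1],q[2],q[3],q[0]])
def cam(n):
    c=camera_info(n); a=np.array(c['attitude'],float)
    M=rot(a).as_matrix() if a.size==4 else a.reshape(3,3)
    return np.array(c['K']),np.array(c['xyz']),M
def proj(n,P,c=None):
    K,t,M=c or cam(n); p=(np.atleast_2d(P)-t)@M@K.T
    return p[:,:2]/p[:,2:]
def onplane(n,uv,z,c=None):
    K,t,M=c or cam(n); d=np.c_[np.atleast_2d(uv),np.ones(len(np.atleast_2d(uv)))]@np.linalg.inv(K).T@M.T
    return t+d*((z-t[2])/d[:,2])[:,None]
E
python3 - <<'E'
from h import *
np.set_printoptions(precision=4,suppress=True)
print(get_state())
for n in ["side","top","wrist"]:
    im=read_camera(n); cv2.imwrite(f"pics/{n}0.png",im); print(n,camera_info(n))
a=cv2.imread("pics/side0.png");b=cv2.imread("pics/top0.png")
for n in ["side","top"]:
    for l in ["tall_spacer","short_bore","knob_mid","plunger"]:
        try:
            for d in silhouettes(n,l): print(n,l,round(d['p'],2),d['box'])
        except Exception as e: print(n,l,e)
E
```

```text
pics
{'clock': 0.0, 'joint_pos': array([1.0494, 0.314 , 0.045 , 1.3036, 0.    , 1.4312]), 'qvel': array([-0.0022,  0.0002, -0.0018, -0.0011, -0.0001,  0.0004]), 'tau': array([ -0.0009, -48.0629,  29.8531,   0.0195,  -0.0003,   0.    ]), 'tcp_pos': array([0.214 , 0.5331, 0.2087]), 'orientation': array([-0.0003,  0.1897,  0.9818, -0.0009]), 'wrist_force': array([-0.2765,  0.0742, -0.0492]), 'ft_torque': array([ 0.0065, -0.0666,  0.0032]), 'finger_gap': 0.08492921565520449}
side {'K': array([[491.3092,   0.    , 329.0798],
       [  0.    , 491.3092, 245.0795],
       [  0.    ,   0.    ,   1.    ]]), 'xyz': array([ 0.0119, -0.4182,  0.7414]), 'attitude': array([-0.3829,  0.8531, -0.3195,  0.1538])}
top {'K': array([[530.4091,   0.    , 325.1671],
       [  0.    , 530.4091, 233.1628],
       [  0.    ,   0.    ,   1.    ]]), 'xyz': array([0.2543, 0.0835, 1.3267]), 'attitude': array([ 0.0612, -0.6997,  0.7078, -0.0747])}
wrist {'K': array([[334.797 ,   0.    , 318.6515],
       [  0.    , 334.797 , 236.1586],
       [  0.    ,   0.    ,   1.    ]]), 'xyz': array([0.1537, 0.5596, 0.3741]), 'attitude': array([0.1074, 0.8218, 0.5549, 0.0728])}
side tall_spacer 0.91 [269.4, 211.4, 29.8, 40.2]
side tall_spacer 0.89 [205.5, 231.1, 47.4, 48.6]
side tall_spacer 0.75 [384.2, 253.1, 48.4, 53.5]
side short_bore 0.64 [335.3, 258.6, 33.5, 38.4]
side knob_mid 0.64 [464.0, 300.2, 58.8, 80.8]
side plunger 0.56 [470.7, 302.2, 55.4, 74.2]
top tall_spacer 0.94 [214.7, 212.5, 30.0, 38.6]
top tall_spacer 0.68 [214.6, 271.1, 28.2, 38.5]
top tall_spacer 0.63 [333.2, 176.9, 35.5, 30.1]
top short_bore 0.59 [296.6, 206.1, 25.6, 36.5]
top knob_mid 0.57 [443.8, 187.1, 17.7, 18.3]
top plunger 0.69 [214.8, 212.7, 27.1, 41.3]
top plunger 0.54 [441.1, 189.5, 20.5, 20.9]
```

View pics/side0.png

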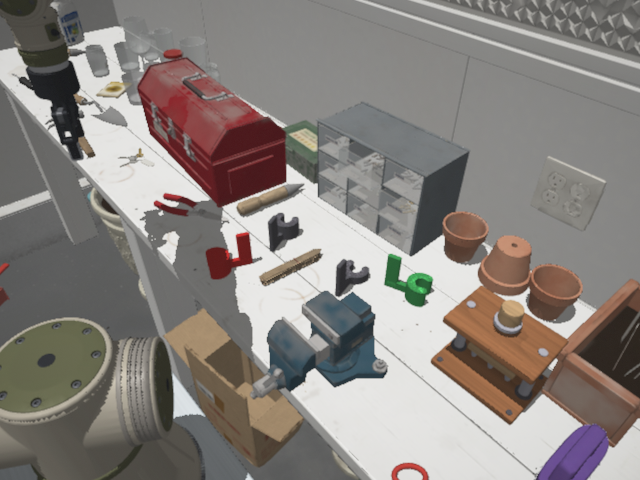

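View pics/top0.png

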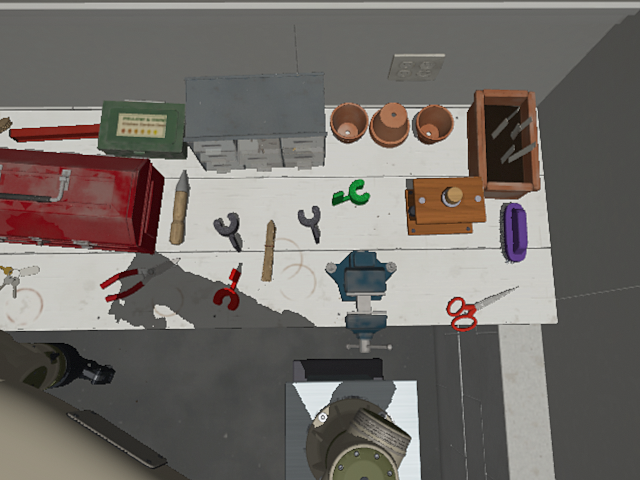

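Top view: the dark spacers are at (228,230) and (310,222), the green look-alike at (352,193), the red one at (229,288) and the dibber at (447,205). In the side view, the dark ones are at (283,230) and (350,275). The one at side (283,230), which is top (228,230), looks taller in the C. I'll enlarge both to confirm.

```bash
python3 - <<'E'
from h import *
a=cv2.imread("pics/side0.png");b=cv2.imread("pics/top0.png")
A=cv2.resize(a[200:300,255:380],(500,400),interpolation=cv2.INTER_CUBIC)
C=cv2.resize(a[280:420,425:575],(300,280),interpolation=cv2.INTER_CUBIC)
B=cv2.resize(b[195:260,205:330],(500,200)if 0 else(500,260),interpolation=cv2.INTER_CUBIC)[:200]
D=cv2.resize(b[170:240,400:490],(300,233),interpolation=cv2.INTER_CUBIC)
o=np.zeros((600,800,3),np.uint8);o[:400,:500]=A;o[400:600,:500]=B;o[:280,500:]=C;o[300:533,500:]=D
cv2.imwrite("pics/crop1.png",o)
print(onplane("top",[[228,217],[237,244],[310,213],[318,240]],0.04))
print(onplane("top",[[454,195],[487,200]],0.17))
E
```

```text
[[0.54810609 0.29727464 0.04      ]
 [0.47996083 0.27378042 0.04      ]
 [0.55644894 0.09405556 0.04      ]
 [0.48795524 0.07487414 0.04      ]]
[[ 0.56480985 -0.23322763  0.17      ]
 [ 0.55249821 -0.30753703  0.17      ]]
```

View pics/crop1.png

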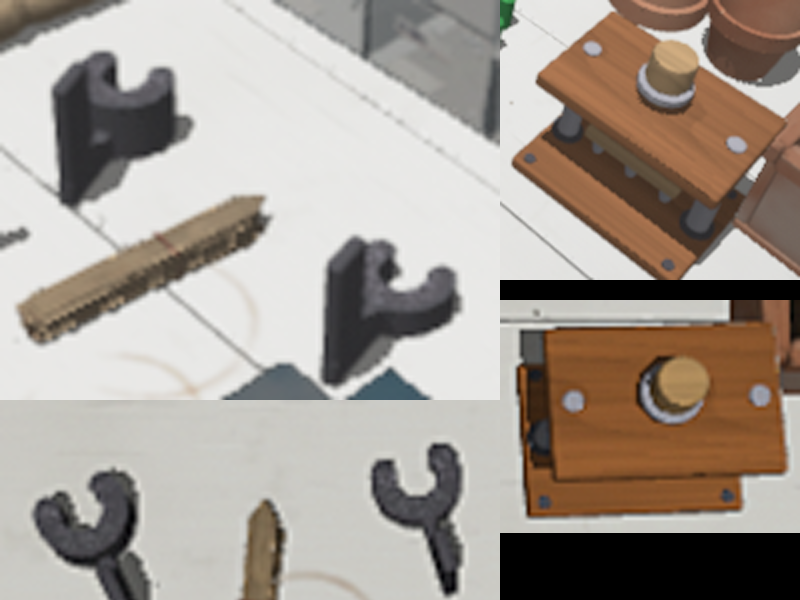

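Confirmed. The left dark spacer, at side (283,230) and top (228,230), has the 40 mm C, so it is the tall one. The right one, at side (350,275) and top (310,222), has a low C and stays where it is. Next I'll fit poses.

```bash
cat >> h.py <<'E'
def spacer_pts(h):
    # list of prisms (xy outline, z0, z1)
    g=np.arcsin(10.5/21)  # approx horn limit
    a=np.linspace(0.52,2*np.pi-0.52,40)
    o=np.c_[np.cos(a),np.sin(a)]
    C=[(np.r_[o[i:i+2]*.029,o[i:i+2][::-1]*.013],0,h) for i in range(39)]
    bx=lambda x0,x1,w:np.array([[x0,-w],[x1,-w],[x1,w],[x0,w]])
    return C+[(bx(-.076,-.048,.005),0,.085),(bx(-.05,-.027,.005),0,h)]
def render(c,prisms,pose,S=4):
    x,y,th=pose[:3]; z=pose[3] if len(pose)>3 else 0
    Rm=np.array([[np.cos(th),-np.sin(th)],[np.sin(th),np.cos(th)]])
    m=np.zeros((480*S,640*S),np.uint8)
    for p,z0,z1 in prisms:
        q=p@Rm.T+[x,y]
        P=np.r_[np.c_[q,np.full(len(q),z0+z)],np.c_[q,np.full(len(q),z1+z)]]
        uv=proj(None,P,c)
        hull=cv2.convexHull(((uv+.5)*S).astype(np.float32)).astype(np.int32)
        cv2.fillConvexPoly(m,hull,1)
    return cv2.resize(m.astype(np.float32),(640,480),interpolation=cv2.INTER_AREA)
def fit(views,prisms,x0):
    from scipy.optimize import minimize
    def f(v):
        s=0
        for c,m in views:
            r=render(c,prisms,[v[0],v[1],v[2]*10]); s+=1-np.minimum(r,m).sum()/np.maximum(r,m).sum()
        return s
    x0=np.array([x0[0],x0[1],x0[2]/10]); best=None
    sim=x0+np.array([[0,0,0],[.01,0,0],[0,.01,0],[0,0,.03]])-[.003,.003,.008]
    r=minimize(f,x0,method='Nelder-Mead',options=dict(initial_simplex=sim,xatol=1e-4,fatol=1e-4))
    return [r.x[0],r.x[1],r.x[2]*10],r.fun
E
python3 - <<'E'
from h import *
V={}
for n,pt in [("side",(283,230)),("top",(230,226))]:
    read_camera(n)
    ds=silhouettes(n,"tall_spacer")
    d=min(ds,key=lambda d:np.hypot(d['box'][0]+d['box'][2]/2-pt[0],d['box'][1]+d['box'][3]/2-pt[1]))
    print(n,d['p'],d['box']); V[n]=(cam(n),d['pixels'].astype(np.float32))
np.savez("v.npz",s=V["side"][1],t=V["top"][1])
for k in [["side"],["top"],["side","top"]]:
    print(k,fit([V[i] for i in k],spacer_pts(.04),[.55,.297,1.9]))
# dibber
im=cv2.imread("pics/top0.png")
K=cam("top")
for n in["side","top"]:
    g=cv2.imread(f"pics/{n}0.png"); roi=(slice(290,380),slice(440,570)) if n=="side" else (slice(175,230),slice(405,490))
    h=cv2.cvtColor(g[roi],cv2.COLOR_BGR2HSV); m=((h[...,1]<60)&(h[...,2]>120)).astype(np.uint8)
    k,_,st,ce=cv2.connectedComponentsWithStats(m)
    for i in range(1,k):
        if st[i,4]>12:
            uv=ce[i]+[roi[1].start,roi[0].start]; print(n,st[i],uv,onplane(n,[uv],.128))
E
```

```text
side 0.94 [270.6, 214.0, 28.2, 38.5]
top 0.73 [211.6, 210.8, 29.7, 40.4]
['side'] ([np.float64(0.5160130337072868), np.float64(0.3132173903222315), np.float64(1.604287035003017)], np.float64(0.3760712742805481))
['top'] ([np.float64(0.5280791161770679), np.float64(0.30388986008277763), np.float64(2.6323936958222327)], np.float64(0.5943735837936401))
['side', 'top'] ([np.float64(0.4946801332117915), np.float64(0.3024235952651007), np.float64(2.7632787725912333)], np.float64(1.0593961477279663))
side [  0   0  35  61 861] [449.42276423 312.25900116] [[ 0.52328956 -0.15618314  0.128     ]]
side [ 54   0  76  49 633] [538.54818325 313.96524487] [[ 0.63247114 -0.25476945  0.128     ]]
side [27 11  9  7 53] [470.86792453 303.90566038] [[ 0.56550654 -0.16820992  0.128     ]]
side [ 54  22  29  20 166] [505.19879518 324.61445783] [[ 0.5709087  -0.23146866  0.128     ]]
side [98 58 11  9 69] [542.82608696 351.85507246] [[ 0.56857679 -0.29987458  0.128     ]]
side [108  68  10  13  67] [552.59701493 364.10447761] [[ 0.55941453 -0.32140826  0.128     ]]
side [ 0 80 12 10 65] [443.75384615 376.09230769] [[ 0.41884321 -0.22747217  0.128     ]]
top [  0   0  64  15 191] [429.61780105 176.64397906] [[ 0.62132093 -0.18959083  0.128     ]]
top [38 20 18 12 55] [449.96363636 202.54545455] [[ 0.55793363 -0.23414828  0.128     ]]
top [70 21  6  6 31] [477.58064516 198.4516129 ] [[ 0.56725959 -0.29978684  0.128     ]]
top [14 22  6  7 33] [421.6969697  199.90909091] [[ 0.56485966 -0.16809694  0.128     ]]
top [ 67  22  18  33 251] [483.70916335 217.75298805] [[ 0.52077464 -0.31095727  0.128     ]]
top [ 0 24  3 31 49] [405.3877551  216.73469388] [[ 0.52487899 -0.12812698  0.128     ]]
```

```bash
python3 - <<'E'
from h import *
v=np.load("v.npz"); V={"side":(cam("side"),v["s"]),"top":(cam("top"),v["t"])}
D={}
for n,(y0,y1,x0,x1) in dict(side=(205,258,262,305),top=(205,256,208,250)).items():
    g=cv2.imread(f"pics/{n}0.png"); m=np.zeros((480,640),np.float32)
    m[y0:y1,x0:x1]=(g[y0:y1,x0:x1].max(2)<95); D[n]=(cam(n),m)
for nm,W in [("net",V),("dark",D)]:
  for k in [["side"],["top"],["side","top"]]:
    p,f=fit([W[i] for i in k],spacer_pts(.04),[.548,.297,.33]); print(nm,k,np.round(p,4),round(f,3))
o=[]
for n,(cx,cy) in dict(side=(283,231),top=(229,230)).items():
    g=cv2.imread(f"pics/{n}0.png"); r=render(D[n][0],spacer_pts(.04),p)
    s=np.s_[cy-30:cy+30,cx-30:cx+30]; o.append(cv2.resize(np.hstack([g[s],cv2.merge([(D[n][1][s]*255).astype(np.uint8),(V[n][1][s]*255).astype(np.uint8),(r[s]*255).astype(np.uint8)])]),None,fx=5,fy=5,interpolation=0))
cv2.imwrite("pics/fit1.png",np.vstack(o))
E
```

```text
net ['side'] [0.5352 0.3038 0.4603] 0.086
net ['top'] [0.5341 0.3049 0.464 ] 0.193
net ['side', 'top'] [0.5343 0.3044 0.469 ] 0.288
dark ['side'] [0.5321 0.3044 0.5219] 0.284
dark ['top'] [0.5361 0.3035 0.4398] 0.229
dark ['side', 'top'] [0.5358 0.3036 0.4598] 0.536
```

View pics/fit1.png

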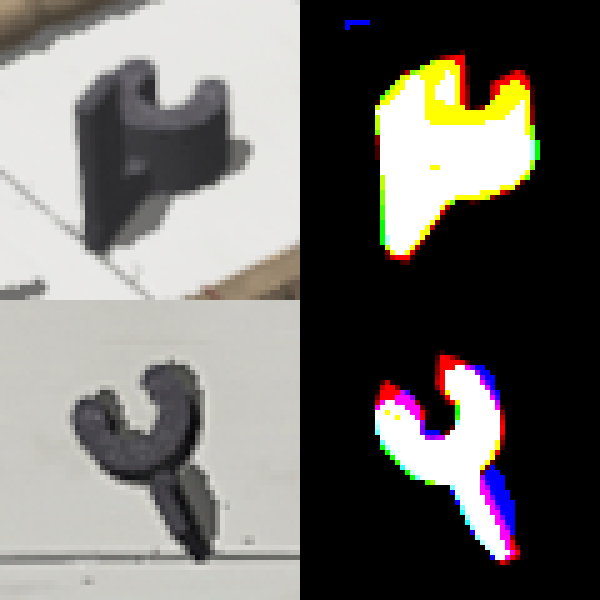

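Fit agrees across views: tall bore ≈ (0.535, 0.304), yaw ≈ 0.46, so the tab is at about (0.479, 0.2765). From the nuts, the rod is at (0.5666, -0.234) in both cameras, to within 1 mm.

```bash
cat >> h.py <<'E'
def go(p,yaw,loud=True):
    "TCP target p, tool x yaw (tool down) -> shift cm, rotvec deg in the present tool frame"
    s=get_state(); Rc=rot(s['orientation'])
    Rt=R.from_euler('z',yaw)*R.from_quat([1,0,0,0])
    d=Rc.inv().apply(np.array(p)-s['tcp_pos'])*100; r=np.degrees((Rc.inv()*Rt).as_rotvec())
    print("t",round(s['clock'],2),"tcp",s['tcp_pos'].round(4),"shift",d.round(2),"turn",r.round(2),"F",np.round(s['wrist_force'],1),"gap",round(s['finger_gap'],4))
E
python3 - <<'E'
from h import *
import workcell; print([k for k in dir(workcell) if k[0]!='_'], getattr(workcell,'grip_point_offset',None))
go([.5666,-.234,.30],np.pi)
# knob height from views
for n,l in [("side","knob_mid"),("top","knob_mid")]:
    d=silhouettes(n,l)[0]; print(n,d['p'],d['box'])
    for q in (0,.004,.008,.012):
        a=np.linspace(0,6.28,60); P=np.vstack([np.c_[.5666+.018*np.cos(a),-.234+.018*np.sin(a),0*a+.158+q+s] for s in(-.015,.015)])
        P=np.vstack([P]+[np.c_[.5666+.022*np.cos(a),-.234+.022*np.sin(a),0*a+.158+q+s] for s in(-.023,-.015)])
        u=proj(n,P); print(q,u.min(0).round(1),u.max(0).round(1), proj(n,[[.5666,-.234,.173+q]]).round(1))
E
```

```text
['MotionError', 'camera_info', 'get_state', 'grip_point_offset', 'hand_in', 'read_camera', 'silhouettes'] 0.0187
t 0.75 tcp [0.2143 0.5336 0.2097] shift [-61.3  -58.11  -9.04] turn [ 1.000e-02  0.000e+00 -2.188e+01] F [ 0.6  0.5 -0.1] gap 0.0853Traceback (most recent call last):
  File "<stdin>", line 6, in <module>
IndexError: list index out of range
```

Call:
send_rows:
  series: [0,0,-5,0,0,0,1,0,0,-10,0,0,0,1,-60,-58,-10,0,0,-22,1,-60,-58,-10,0,0,-22,1,-60,-58,-10,0,0,-22,1,-60,-58,-10,0,0,-22,1,-60,-58,-10,0,0,-22,1,-60,-58,-10,0,0,-22,1,-60,-58,-10,0,0,-22,1,-60,-58,-10,0,0,-22,1]

```text
clock: 1.63
tcp_pos: [0.3483, 0.2333, 0.2999]
orientation: [0.001, -0.001, 1.0, 0.0]
wrist_force: [0.8, 0.1, 0.4]
finger_gap: 0.0851
```

```bash
python3 -c "
from h import *
go([.5666,-.234,.30],np.pi)"
```

```text
t 1.63 tcp [0.3483 0.2333 0.2999] shift [-2.170e+01 -4.679e+01 -1.000e-02] turn [0.03 0.06 0.16] F [0.8 0.1 0.4] gap 0.0851
```

Call:
send_rows:
  series: [-21.7,-46.8,0,0,0,0,1,-21.7,-46.8,0,0,0,0,1,-21.7,-46.8,0,0,0,0,1,-21.7,-46.8,0,0,0,0,1,-21.7,-46.8,0,0,0,0,1,-21.7,-46.8,0,0,0,0,1,-21.7,-46.8,0,0,0,0,1,-21.7,-46.8,0,0,0,0,1,-21.7,-46.8,0,0,0,0,1,-21.7,-46.8,0,0,0,0,1]

```text
clock: 2.47
tcp_pos: [0.5246, -0.1448, 0.2997]
orientation: [0.0, -0.001, 1.0, -0.0]
wrist_force: [0.9, 0.9, 0.3]
finger_gap: 0.0853
```

```bash
python3 -c "
from h import *
go([.5666,-.234,.27],np.pi)"
```

```text
t 2.47 tcp [ 0.5246 -0.1448  0.2997] shift [-4.19 -8.93  2.97] turn [-0.    0.04  0.1 ] F [0.9 0.9 0.3] gap 0.0853
```

Call:
send_rows:
  series: [-4.2,-8.9,0,0,0,0,1,-4.2,-8.9,0,0,0,0,1,-4.2,-8.9,3,0,0,0,1,-4.2,-8.9,3,0,0,0,1,-4.2,-8.9,3,0,0,0,1]

```text
clock: 2.88
tcp_pos: [0.5653, -0.232, 0.2671]
orientation: [-0.002, -0.0, 1.0, 0.001]
wrist_force: [0.1, 0.2, 0.9]
finger_gap: 0.0854
```

```bash
python3 - <<'E'
from h import *
go([.5666,-.234,.17],np.pi)
c=cam("wrist"); w=read_camera("wrist"); s=read_camera("side")
K=cam("side")
o=np.zeros((600,800,3),np.uint8)
def draw(im,c,q,col):
    a=np.linspace(0,2*np.pi,61)
    for r,z in[(.018,.015),(.022,-.023)]:
        P=np.c_[.5666+r*np.cos(a),-.234+r*np.sin(a),0*a+.158+q+z]; cv2.polylines(im,[np.round(proj(None,P,c)*8).astype(np.int32)],True,col,1,shift=3)
b=cv2.imread("pics/side0.png")
big=lambda im:im
for q,col in[(0,(255,0,0)),(.006,(0,255,0)),(.012,(0,0,255))]:
    draw(w,c,q,col)
x=cv2.resize(b[295:345,480:540],None,fx=6,fy=6,interpolation=cv2.INTER_CUBIC)
K2=(np.array([[6,0,-480*6],[0,6,-295*6],[0,0,1.]])@K[0],K[1],K[2])
for q,col in[(0,(255,0,0)),(.006,(0,255,0)),(.012,(0,0,255))]: draw(x,K2,q,col)
o[:480,:440]=w[:,100:540]; o[:300,440:]=x
cv2.imwrite("pics/knob.png",o)
E
```

```text
t 2.88 tcp [ 0.5653 -0.232   0.2671] shift [-0.16 -0.22  9.71] turn [ 0.16 -0.24  0.02] F [0.1 0.2 0.9] gap 0.0854
```

View pics/knob.png

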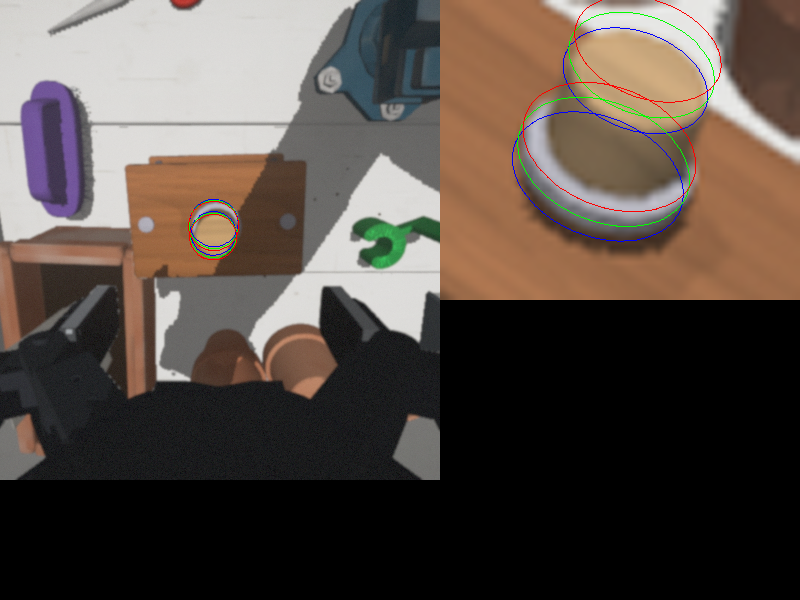

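Overlays match q ≈ 0–2 mm, with the knob middle at z ≈ 0.159, and the rod position agrees in the wrist view. The knob is at (313,232) in the full wrist frame. Descending to grasp it.

Call:
send_rows:
  series: [-0.15,-0.2,5,0,0,0,1,-0.15,-0.2,9,0,0,0,1,-0.15,-0.2,11,0,0,0,1,-0.15,-0.2,11.9,0,0,0,1,-0.15,-0.2,11.9,0,0,0,1,-0.15,-0.2,11.9,0,0,0,1]

```text
clock: 3.48
tcp_pos: [0.5685, -0.233, 0.1527]
orientation: [0.001, -0.002, 1.0, -0.001]
wrist_force: [-0.6, -0.0, 0.4]
finger_gap: 0.0856
```

Call:
send_rows:
  series: [0,0,0,0,0,0,0,0,0,0,0,0,0,0,0,0,0,0,0,0,0,0,0,0,0,0,0,0,0,0,0,0,0,0,0,0,0,0,0,0,0,0,0,0,0,0,0,0,0,0,0,0,0,0,0,0]
  newtons: 80

```text
clock: 4.15
tcp_pos: [0.5684, -0.2338, 0.1515]
orientation: [0.001, -0.001, 1.0, -0.0]
wrist_force: [1.4, -0.4, 5.6]
finger_gap: 0.0003
```

The fingers shut on nothing, so I need to look.

```bash
python3 - <<'E'
from h import *
go([.5666,-.234,.17],np.pi)
c=cam("wrist"); w=read_camera("wrist"); s=read_camera("side"); t=read_camera("top")
o=np.zeros((600,800,3),np.uint8)
o[:400,:400]=cv2.resize(s[260:390,440:570],(400,400),interpolation=cv2.INTER_CUBIC)
o[:400,400:]=cv2.resize(w[100:400,170:470],(400,400))
cv2.imwrite("pics/miss.png",o[:400])
E
```

```text
t 4.15 tcp [ 0.5684 -0.2338  0.1515] shift [ 0.18 -0.02 -1.85] turn [-0.04  0.1   0.12] F [ 1.4 -0.4  5.6] gap 0.0003
```

View pics/miss.png

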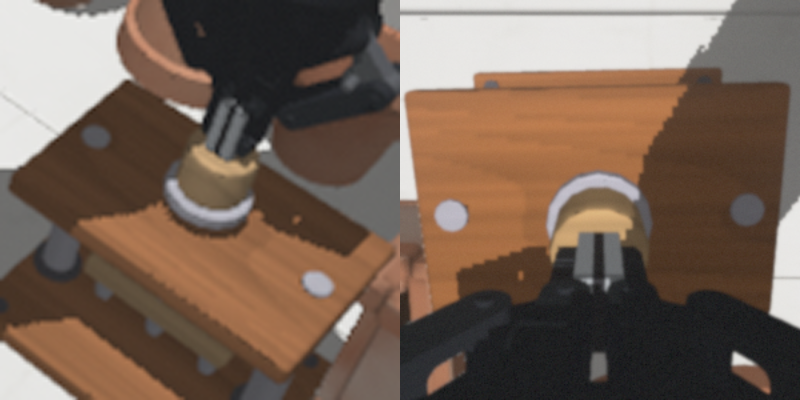

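```bash
python3 - <<'E'
from h import *
s=get_state(); T=s['tcp_pos']; print(T,s['joint_pos'])
for n,(cx,cy,k) in dict(side=(440,260,400/130),wrist=(170,100,400/300)).items():
    for z in (.1515,.1715,.19): 
        u=proj(n,[[T[0],T[1],z]])[0]; print(n,z,u.round(1),((u-[cx,cy])*k).round(0))
print("wrist cam rel tcp",rot(s['orientation']).inv().apply(cam("wrist")[1]-T))
E
```

```text
[ 0.56840538 -0.23377901  0.15143012] [-5.20870157e-01  4.09329115e-01  4.23333189e-02  1.20202088e+00
  2.53822565e-04 -5.23019549e-01]
side 0.1515 [509.4 316.7] [213. 174.]
side 0.1715 [512.7 308.2] [224. 148.]
side 0.19 [515.9 300.1] [234. 123.]
wrist 0.1515 [314.5 274.8] [193. 233.]
wrist 0.1715 [314.  290.6] [192. 254.]
wrist 0.19 [313.5 309.2] [191. 279.]
wrist cam rel tcp [ 0.06517478  0.00196697 -0.16519096]
```

```bash
python3 - <<'E'
from h import *
from scipy.optimize import least_squares
c=cam("wrist"); N=np.array([[.5652,-.1681,.128],[.5679,-.2998,.128]])
print(proj(0,N,c).round(1),"obs (430,257.5) & (207.5,261)  [order +y is right?]")
obs=np.array([[430,257.5],[207.5,261]])
# shift dz of camera that explains
for dz in (0,.01,.02,.03):
    print(dz,proj(0,N,(c[0],c[1]+[0,0,dz],c[2])).round(1))
# crosshead front edge corners at z .125: world
E2=np.array([[.5666-.055,-.234+.0825,.125],[.5666-.055,-.234-.0825,.125]])
print("front corners in crop",((proj(0,E2,c)-[170,100])*4/3).round(0))
K=cam("side"); print("corners side",proj(0,np.array([[.5666+a*.055,-.234+b*.0825,.125] for a in(-1,1) for b in(-1,1)]),K).round(0))
w=cv2.imread("pics/knob.png"); print(c[2].round(3))
E
```

```text
[[425.8 255.1]
 [203.7 259.3]] obs (430,257.5) & (207.5,261)  [order +y is right?]
0 [[425.8 255.1]
 [203.7 259.3]]
0.01 [[420.8 250. ]
 [209.  254. ]]
0.02 [[416.3 245.4]
 [213.9 249.2]]
0.03 [[412.1 241.2]
 [218.3 244.9]]
front corners in crop [[389.  83.]
 [ -4.  83.]]
corners side [[532. 381.]
 [442. 315.]
 [570. 341.]
 [482. 284.]]
[[-0.001  0.966  0.26 ]
 [ 1.     0.001  0.001]
 [ 0.001  0.26  -0.966]]
```

```bash
python3 - <<'E'
from h import *
s=get_state(); K,t,M=cam("wrist"); Rt=rot(s['orientation']).as_matrix(); T=s['tcp_pos']
f=lambda p: proj(0,T+Rt@np.array(p),(K,t,M))[0].round(0)
print("shut: obs tip full approx (320,275) top of grey, grey bottom 308")
for x in (-.011,0,.011):
    for z in (0,-.01,-.02,-.03): print(x,z,"shut",f([x,0,z]),"open",f([x,.0425,z]),f([x,-.0425,z]))
# knob predictions, crop coordinates
a=np.linspace(0,6.28,90)
for q in(0,):
  for r,z in[(.018,.173),(.018,.143),(.022,.143),(.022,.135)]:
    u=proj(0,np.c_[.5666+r*np.cos(a),-.232+r*np.sin(a),0*a+z+q],(K,t,M)); u=(u-[170,100])*4/3; print(r,z,u.min(0).round(),u.max(0).round())
E
```

```text
shut: obs tip full approx (320,275) top of grey, grey bottom 308
-0.011 0 shut [315. 294.] open [394. 294.] [235. 294.]
-0.011 -0.01 shut [314. 302.] open [398. 302.] [230. 303.]
-0.011 -0.02 shut [314. 312.] open [403. 312.] [225. 312.]
-0.011 -0.03 shut [314. 322.] open [409. 322.] [219. 323.]
0 0 shut [314. 275.] open [395. 275.] [234. 275.]
0 -0.01 shut [314. 282.] open [400. 282.] [229. 282.]
0 -0.02 shut [314. 290.] open [405. 290.] [223. 291.]
0 -0.03 shut [314. 300.] open [410. 300.] [217. 300.]
0.011 0 shut [314. 255.] open [396. 255.] [232. 255.]
0.011 -0.01 shut [314. 261.] open [401. 261.] [227. 261.]
0.011 -0.02 shut [314. 268.] open [406. 268.] [222. 269.]
0.011 -0.03 shut [314. 277.] open [412. 276.] [215. 277.]
0.018 0.173 [145. 202.] [249. 298.]
0.018 0.143 [154. 179.] [241. 261.]
0.022 0.143 [144. 169.] [251. 270.]
0.022 0.135 [146. 165.] [248. 262.]
```

The tips closed on top of the knob. The side and wrist pixels and the 5.6 N upward force all say the shut tips end about 21 mm behind the reported TCP. I'll reopen, go lower by that much and watch the force.

Call:
send_rows:
  series: [0,0.1,-1,0,0,0,1,0,0.1,-1,0,0,0,1,0,0.1,-1,0,0,0,1,0,0.1,-1,0,0,0,1,0,0.1,-1,0,0,0,1,0,0.1,-1,0,0,0,1]

```text
clock: 4.8
tcp_pos: [0.5675, -0.2324, 0.16]
orientation: [-0.0, -0.001, 1.0, 0.0]
wrist_force: [-0.4, -0.5, 0.5]
finger_gap: 0.0722
```

Call:
send_rows:
  series: [0,0,1,0,0,0,1,0,0,2,0,0,0,1,0,0,2.8,0,0,0,1,0,0,3.4,0,0,0,1,0,0,3.4,0,0,0,1,0,0,3.4,0,0,0,1]

```text
clock: 5.3
tcp_pos: [0.5673, -0.2322, 0.1256]
orientation: [-0.001, -0.001, 1.0, 0.0]
wrist_force: [-0.5, 0.7, 1.1]
finger_gap: 0.0853
```

Call:
send_rows:
  series: [0,0,0,0,0,0,0.2,0,0,0,0,0,0,0,0,0,0,0,0,0,0,0,0,0,0,0,0,0,0,0,0,0,0,0,0,0,0,0,0,0,0,0,0,0,0,0,0,0,0,0,0,0,0,0,0,0]
  newtons: 80

```text
clock: 5.97
tcp_pos: [0.5681, -0.2337, 0.1275]
orientation: [0.001, -0.001, 1.0, -0.001]
wrist_force: [-2.7, -4.2, 5.7]
finger_gap: 0.0336
```

Call:
send_rows:
  series: [0,0,-0.5,0,0,0,0,0,0,-1.1,0,0,0,0,0,0,-1.8,0,0,0,0,0,0,-2.5,0,0,0,0,0,0,-3.2,0,0,0,0,0,0,-3.8,0,0,0,0,0,0,-4.3,0,0,0,0,0,0,-4.7,0,0,0,0,0,0,-4.7,0,0,0,0,0,0,-4.7,0,0,0,0]

```text
clock: 6.8
tcp_pos: [0.568, -0.2336, 0.1723]
orientation: [-0.0, -0.001, 1.0, -0.001]
wrist_force: [1.2, -6.4, -5.3]
finger_gap: 0.0334
```

```bash
python3 - <<'E'
from h import *
go([.5666,-.234,.27],np.pi)
s=read_camera("side"); K=cam("side")
K2=(np.array([[4,0,-430*4],[0,4,-250*4],[0,0,1.]])@K[0],K[1],K[2])
x=cv2.resize(s[250:400,430:580],None,fx=4,fy=4,interpolation=cv2.INTER_CUBIC)
a=np.linspace(0,2*np.pi,61)
for q,col in[(.038,(255,0,0)),(.046,(0,255,0))]:
    for z in(.135,.143): cv2.polylines(x,[np.round(proj(0,np.c_[.567+.022*np.cos(a),-.233+.022*np.sin(a),0*a+z+q],K2)).astype(np.int32)],True,col,1)
cv2.imwrite("pics/lift.png",x)
E
```

```text
t 6.8 tcp [ 0.568  -0.2336  0.1723] shift [ 0.15 -0.05 -9.77] turn [-0.06 -0.03  0.08] F [ 1.2 -6.4 -5.3] gap 0.0334
```

View pics/lift.png

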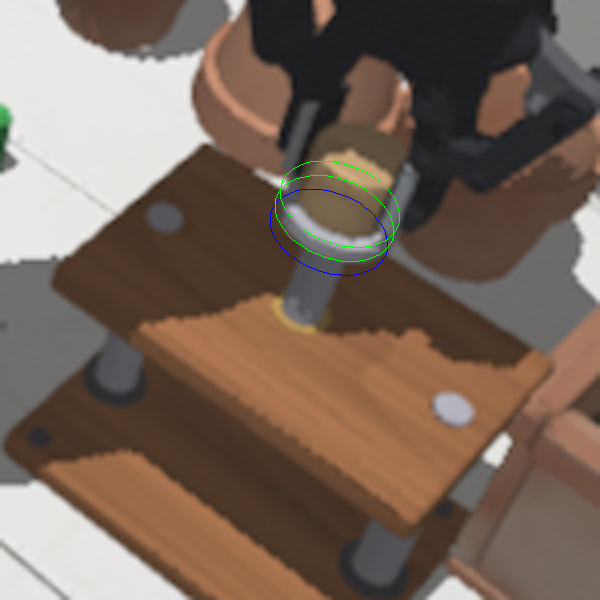

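The plunger is up at q ≈ 0.045, and the disc rim sits on the green overlay near (340,250). Releasing and rising. I'll also check how close the red look-alike is to the grasp.

Call:
send_rows:
  series: [0,0,0,0,0,0,1,0,0,0,0,0,0,1,0,0,0,0,0,0,1,0,0,0,0,0,0,1,0,0,0,0,0,0,1,0,0,-4,0,0,0,1,0,0,-8,0,0,0,1,0,0,-12,0,0,0,1,0,0,-14,0,0,0,1,0,0,-14,0,0,0,1]

```text
clock: 7.68
tcp_pos: [0.5695, -0.2332, 0.32]
orientation: [0.004, -0.001, 1.0, -0.002]
wrist_force: [-0.5, 0.7, 0.9]
finger_gap: 0.0853
```

```bash
python3 - <<'E'
from h import *
g=cv2.imread("pics/side0.png"); W=[]
for n,(y0,y1,x0,x1) in dict(side=(225,285,200,258),top=(258,315,208,250)).items():
    g=cv2.imread(f"pics/{n}0.png"); m=np.zeros((480,640),np.float32); s=g[y0:y1,x0:x1].astype(int)
    m[y0:y1,x0:x1]=(s[...,2]-np.maximum(s[...,0],s[...,1])>40); W.append((cam(n),m))
p,f=fit(W,spacer_pts(.04),[.38,.29,2.8]); print("red",np.round(p,4),round(f,3))
p=np.array(p); print("red tab",p[:2]-.062*np.array([np.cos(p[2]),np.sin(p[2])]))
b=np.array([.535,.304]);y=.46
print("tab",b-.062*np.array([np.cos(y),np.sin(y)]))
go([.4794,.2765,.25],np.pi+.46)
# knob still up?
read_camera("top");read_camera("side")
for n in("side","top"):
    for d in silhouettes(n,"knob_mid")[:1]: print(n,d['p'],d['box'])
E
```

```text
red [0.3459 0.3016 2.7587] 0.442
red tab [0.40339149 0.27838599]
tab [0.47944475 0.27647522]
t 7.68 tcp [ 0.5695 -0.2332  0.32  ] shift [ 8.95 51.02  6.69] turn [ -0.38   0.44 -26.22] F [-0.5  0.7  0.9] gap 0.0853
side 0.71 [496.4, 281.9, 37.1, 50.0]
top 0.43 [444.5, 180.5, 15.0, 18.6]
```

Call:
send_rows:
  series: [9,51,0,0,0,-26.3,1,9,51,0,0,0,-26.3,1,9,51,0,0,0,-26.3,1,9,51,0,0,0,-26.3,1,9,51,0,0,0,-26.3,1,9,51,0,0,0,-26.3,1,9,51,0,0,0,-26.3,1,9,51,0,0,0,-26.3,1,9,51,0,0,0,-26.3,1,9,51,0,0,0,-26.3,1]

```text
clock: 8.72
tcp_pos: [0.4927, 0.1794, 0.3118]
orientation: [-0.002, -0.229, 0.974, 0.0]
wrist_force: [1.2, -0.3, 0.4]
finger_gap: 0.0854
```

```bash
python3 -c "
from h import *
go([.4794,.2765,.20],np.pi+.46)"
```

```text
t 8.72 tcp [0.4927 0.1794 0.3118] shift [-3.16  9.28 11.18] turn [ 0.05 -0.17  0.06] F [ 1.2 -0.3  0.4] gap 0.0854
```

Call:
send_rows:
  series: [-3.2,9.3,0,0,0,0,0.7,-3.2,9.3,0,0,0,0,0.7,-3.2,9.3,4,0,0,0,0.7,-3.2,9.3,8,0,0,0,0.7,-3.2,9.3,11,0,0,0,0.7,-3.2,9.3,11,0,0,0,0.7,-3.2,9.3,11,0,0,0,0.7]

```text
clock: 9.3
tcp_pos: [0.4794, 0.2744, 0.201]
orientation: [-0.003, -0.229, 0.973, -0.0]
wrist_force: [0.7, 0.2, 1.0]
finger_gap: 0.0596
```

```bash
python3 - <<'E'
from h import *
go([.4794,.2765,.031],np.pi+.46)
c=cam("wrist"); w=read_camera("wrist")
ds=silhouettes("wrist","tall_spacer")
for d in ds: print(d['p'],d['box'])
np.savez("w.npz",K=c[0],t=c[1],M=c[2],m=np.array([d['pixels'] for d in ds]))
r=render(c,spacer_pts(.04),[.535,.304,.46])
cs,_=cv2.findContours((r>.5).astype(np.uint8),cv2.RETR_LIST,cv2.CHAIN_APPROX_NONE); cv2.drawContours(w,cs,-1,(0,255,255),1)
cv2.imwrite("pics/tabw.png",w)
E
```

```text
t 9.3 tcp [0.4794 0.2744 0.201 ] shift [-0.21  0.17 17.  ] turn [ 0.04 -0.39  0.09] F [0.7 0.2 1. ] gap 0.0596
0.87 [0.6, 171.6, 84.5, 60.5]
0.63 [341.4, 65.7, 100.6, 93.8]
0.6 [295.3, 202.3, 54.3, 92.3]
```

View pics/tabw.png

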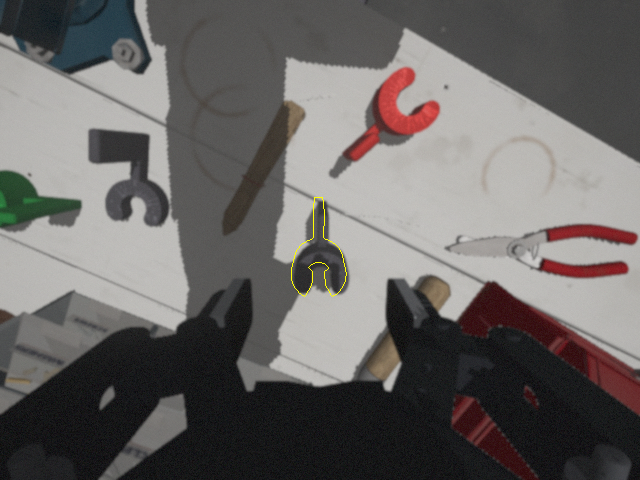

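The overlay (yellow) lies on the spacer at (320,250), with its tab at (319,215). Refining with the wrist mask.

```bash
python3 - <<'E'
from h import *
w=np.load("w.npz"); m=w['m'][2].astype(np.float32); c=(w['K'],w['t'],w['M']); v=np.load("v.npz")
print("wrist",fit([(c,m)],spacer_pts(.04),[.535,.304,.46]))
p,f=fit([(c,m),(cam("side"),v['s'])],spacer_pts(.04),[.535,.304,.46]); print("w+s",np.round(p,4),f)
g=cv2.imread("pics/tabw.png"); d=np.zeros((480,640),np.float32)
d[195:300,288:352]=(cv2.GaussianBlur(g,(3,3),0)[195:300,288:352].max(2)<85); print("dark",fit([(c,d)],spacer_pts(.04),[.535,.304,.46]))
E
```

```text
wrist ([np.float64(0.5377307762533179), np.float64(0.30854604551262776), np.float64(0.44207222139214064)], np.float64(0.14343202114105225))
w+s [0.5373 0.3081 0.4496] 0.31872260570526123
dark ([np.float64(0.5389647120184526), np.float64(0.30749813863318587), np.float64(0.43150210379886644)], np.float64(0.32423001527786255))
```

Call:
send_rows:
  series: [-0.2,0.3,4,0,-0.4,0,0.7,-0.2,0.3,8,0,-0.4,0,0.7,-0.2,0.3,11,0,-0.4,0,0.7,-0.2,0.3,14,0,-0.4,0,0.7,-0.2,0.3,16,0,-0.4,0,0.7,-0.2,0.3,17,0,-0.4,0,0.7,-0.2,0.3,17,0,-0.4,0,0.7,-0.2,0.3,17,0,-0.4,0,0.7]

```text
clock: 10.07
tcp_pos: [0.4839, 0.2791, 0.0353]
orientation: [0.005, -0.228, 0.974, 0.001]
wrist_force: [-0.3, -0.4, 0.4]
finger_gap: 0.0595
```

Call:
send_rows:
  series: [0,0,0,0,0,0,0.4,0,0,0,0,0,0,0.3,0,0,0,0,0,0,0.2,0,0,0,0,0,0,0,0,0,0,0,0,0,0,0,0,0,0,0,0,0,0,0,0,0,0,0,0,0,0,0,0,0,0,0,0,0,0,0,0,0,0]
  newtons: 70

```text
clock: 10.82
tcp_pos: [0.483, 0.2792, 0.0348]
orientation: [0.004, -0.229, 0.974, 0.001]
wrist_force: [-0.8, 0.1, 6.1]
finger_gap: 0.0087
```

```bash
python3 -c "
from h import *
go([.48,.278,.031],np.pi+.46)"
```

```text
t 10.82 tcp [0.483  0.2792 0.0348] shift [0.32 0.03 0.37] turn [-0.    0.52  0.08] F [-0.8  0.1  6.1] gap 0.0087
```

Call:
send_rows:
  series: [0,0,-1,0,0,0,0,0,0,-3,0,0,0,0,0,0,-6,0,0,0,0,0,0,-9,0,0,0,0,0,0,-12,0,0,0,0,0,0,-15,0,0,0,0,0,0,-18,0,0,0,0,0,0,-20,0,0,0,0,0,0,-21,0,0,0,0,0,0,-21,0,0,0,0]

```text
clock: 11.65
tcp_pos: [0.4819, 0.2785, 0.2462]
orientation: [0.005, -0.229, 0.974, 0.001]
wrist_force: [1.2, -0.3, -2.4]
finger_gap: 0.0089
```

```bash
python3 - <<'E'
from h import *
go([.415,-.233,.24],np.pi)
s=get_state(); print(s['wrist_force'],s['ft_torque'])
im=read_camera("side"); cv2.imwrite("pics/held.png",im); c=cam("side")
for d in silhouettes("side","tall_spacer"): print(d['p'],d['box'])
wc=cam("wrist"); w=read_camera("wrist"); cv2.imwrite("pics/heldw.png",w)
for d in silhouettes("wrist","tall_spacer"): print("w",d['p'],d['box'])
E
```

```text
t 11.65 tcp [0.4819 0.2785 0.2462] shift [ 28.76 -42.83   0.31] turn [ 0.13  0.63 26.43] F [ 1.2 -0.3 -2.4] gap 0.0089
[ 1.15426202 -0.34724109 -2.35409769] [-0.06420746  0.06073056  0.03738473]
0.94 [261.3, 130.7, 36.6, 40.0]
0.66 [207.2, 232.2, 46.6, 45.7]
0.63 [385.0, 256.9, 48.4, 49.5]
w 0.72 [3.2, 160.2, 102.0, 59.4]
w 0.7 [336.2, 69.8, 91.3, 85.3]
```

Call:
send_rows:
  series: [27.4,-43.5,-0.5,0.1,0.6,26.4,0,27.4,-43.5,-0.5,0.1,0.6,26.4,0,27.4,-43.5,-0.5,0.1,0.6,26.4,0,27.4,-43.5,-0.5,0.1,0.6,26.4,0,27.4,-43.5,-0.5,0.1,0.6,26.4,0,27.4,-43.5,-0.5,0.1,0.6,26.4,0,27.4,-43.5,-0.5,0.1,0.6,26.4,0,27.4,-43.5,-0.5,0.1,0.6,26.4,0,27.4,-43.5,-0.5,0.1,0.6,26.4,0,27.4,-43.5,-0.5,0.1,0.6,26.4,0]

```text
clock: 12.68
tcp_pos: [0.4374, -0.1379, 0.2445]
orientation: [-0.003, -0.0, 1.0, 0.0]
wrist_force: [0.7, -0.2, -1.8]
finger_gap: 0.0089
```

```bash
python3 -c "
from h import *
go([.43,-.233,.25],np.pi)"
```

```text
t 12.68 tcp [ 0.4374 -0.1379  0.2445] shift [ 0.75 -9.51 -0.55] turn [ 0.02 -0.33  0.03] F [ 0.7 -0.2 -1.8] gap 0.0089
```

Call:
send_rows:
  series: [0.7,-4,0,0,-0.3,0,0,0.7,-7,0,0,-0.3,0,0,0.7,-9.5,0,0,-0.3,0,0,0.7,-9.5,0,0,-0.3,0,0,0.7,-9.5,2,0,-0.3,0,0,0.7,-9.5,4,0,-0.3,0,0,0.7,-9.5,6,0,-0.3,0,0,0.7,-9.5,7,0,-0.3,0,0,0.7,-9.5,7,0,-0.3,0,0]

```text
clock: 13.43
tcp_pos: [0.4296, -0.2295, 0.1726]
orientation: [-0.002, -0.0, 1.0, 0.002]
wrist_force: [-1.2, 0.1, -2.1]
finger_gap: 0.0092
```

```bash
cat >> h.py <<'E'
def render3(c,prisms,b,e,S=4):
    "b: underside origin, e: yaw,pitch,roll"
    Rm=R.from_euler('ZYX',e); m=np.zeros((480*S,640*S),np.uint8)
    for p,z0,z1 in prisms:
        P=np.r_[np.c_[p,np.full(len(p),z0)],np.c_[p,np.full(len(p),z1)]]
        cv2.fillConvexPoly(m,cv2.convexHull(((proj(0,Rm.apply(P)+b,c)+.5)*S).astype(np.float32)).astype(np.int32),1)
    return cv2.resize(m.astype(np.float32),(640,480),interpolation=cv2.INTER_AREA)
def fit3(views,prisms,x0):
    from scipy.optimize import minimize
    sc=np.array([1,1,1,10,10]); x0=np.array(x0)/sc
    def f(v):
        v=v*sc; s=0
        for c,m in views:
            r=render3(c,prisms,v[:3],[v[3],v[4],0]); s+=1-np.minimum(r,m).sum()/np.maximum(r,m).sum()
        return s
    sim=np.vstack([x0]+[x0+d for d in np.eye(5)*.008])-.002
    r=minimize(f,x0,method='Nelder-Mead',options=dict(initial_simplex=sim,xatol=1e-4,fatol=1e-4,maxfev=600))
    return (r.x*sc).round(4),round(r.fun,3)
E
python3 - <<'E'
from h import *
go([.43,-.233,.17],np.pi); s=get_state(); T=s['tcp_pos']
V=[]
for n in("side","top"):
    im=read_camera(n); cv2.imwrite(f"pics/so_{n}.png",im); c=cam(n); u=proj(0,[[T[0]+.04,T[1],.17]],c)[0]
    ds=silhouettes(n,"tall_spacer")
    d=min(ds,key=lambda d:np.hypot(d['box'][0]+d['box'][2]/2-u[0],d['box'][1]+d['box'][3]/2-u[1])); print(n,u,d['p'],d['box'])
    V.append((c,d['pixels'].astype(np.float32)))
np.savez("so.npz",s=V[0][1],t=V[1][1])
x0=[T[0]+.06,T[1],T[2]-.035,0,0]
print(x0,fit3(V[:1],spacer_pts(.04),x0))
o=[cv2.imread("pics/so_side.png")]
for col,(b,e) in {(0,255,255):(x0[:3],[0,0,0])}.items():
    r=render3(V[0][0],spacer_pts(.04),b,e); cs,_=cv2.findContours((cv2.resize(r,None,fx=4,fy=4)>.5).astype(np.uint8),cv2.RETR_LIST,cv2.CHAIN_APPROX_NONE)
    x=cv2.resize(o[0],None,fx=4,fy=4,interpolation=cv2.INTER_CUBIC); cv2.drawContours(x,cs,-1,col,1)
cv2.imwrite("pics/so.png",x[4*240:4*380,4*400:4*580])
E
```

```text
t 13.43 tcp [ 0.4296 -0.2295  0.1726] shift [-0.04 -0.36  0.26] turn [ 0.2  -0.22  0.05] F [-1.2  0.1 -2.1] gap 0.0092
side [471.81208673 340.68486951] 0.92 [446.5, 328.1, 50.6, 50.4]
top [454.86393582 236.34437315] 0.81 [438.7, 217.3, 29.5, 42.6]
[np.float64(0.4895853308485652), np.float64(-0.22945063380589284), np.float64(0.13762387222232783), 0, 0] (array([ 0.4852, -0.2286,  0.1161, -0.0201,  0.2387]), np.float64(0.41))
```

View pics/so.png

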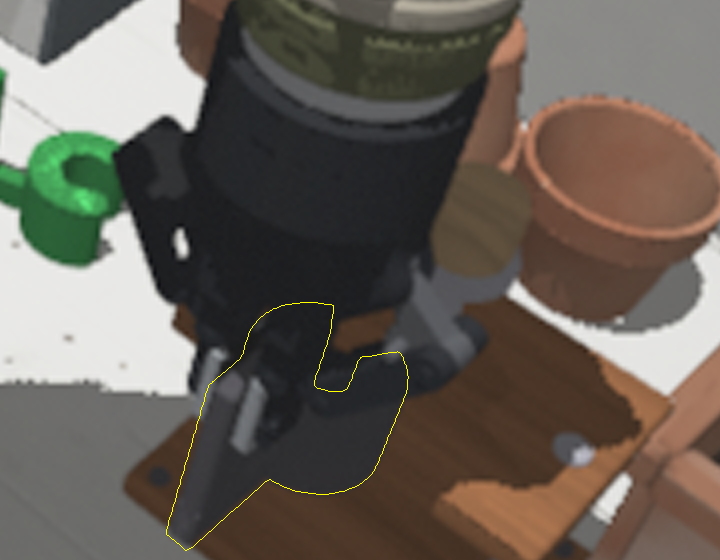

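```bash
python3 - <<'E'
from h import *
x=cv2.imread("pics/so_side.png")[310:385,435:510].astype(float)
x=np.clip((x/255)**.45*1.1*255-60,0,255).astype(np.uint8)
x=cv2.resize(x,None,fx=8,fy=8,interpolation=cv2.INTER_CUBIC)
K=cam("side"); K2=(np.array([[8,0,-435*8],[0,8,-310*8],[0,0,1.]])@K[0],K[1],K[2])
T=np.array([.4296,-.2295,.1726]); a=np.linspace(.52,5.76,60)
for pit,col in[(0,(0,255,255)),(.1,(0,0,255))]:
    piv=np.array([-.062,0,.07]); f=lambda P:(R.from_euler('y',pit).apply(P-piv)+piv+T+[.06,0,-.035])
    for z in(0,.04):
        cv2.polylines(x,[np.round(proj(0,f(np.c_[.029*np.cos(a),.029*np.sin(a),0*a+z]),K2)).astype(np.int32)],False,col,1)
cv2.imwrite("pics/so2.png",x)
E
```

```text
(no output)
```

View pics/so2.png

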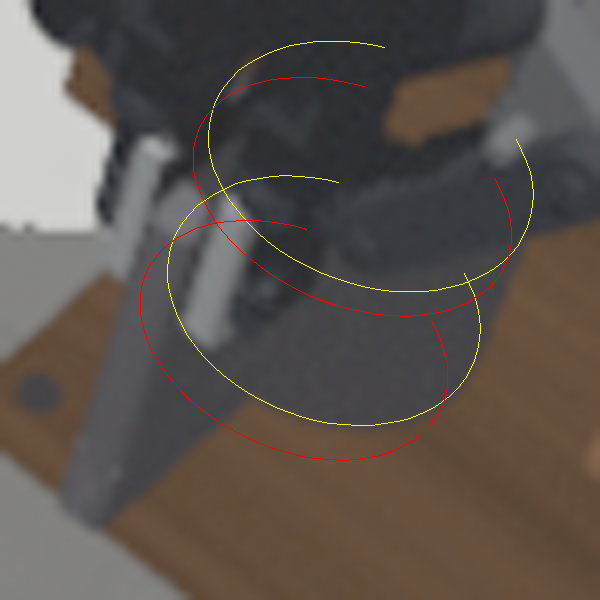

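The yellow outline (no tilt) matches the C's lower edge near (350,425), so nothing slipped in the grip. Aligning y and z, then advancing partway.

Call:
send_rows:
  series: [0,-0.4,0.5,0,-0.2,0,0,0,-0.4,0.5,0,-0.2,0,0,0,-0.4,0.5,0,-0.2,0,0,-1,-0.4,0.5,0,-0.2,0,0,-2,-0.4,0.5,0,-0.2,0,0,-2,-0.4,0.5,0,-0.2,0,0,-2,-0.4,0.5,0,-0.2,0,0]

```text
clock: 14.22
tcp_pos: [0.4527, -0.2355, 0.1711]
orientation: [0.003, -0.001, 1.0, -0.001]
wrist_force: [0.5, -0.7, -1.8]
finger_gap: 0.0091
```

```bash
python3 - <<'E'
from h import *
go([.507,-.234,.167],np.pi); s=get_state(); T=s['tcp_pos']
im=read_camera("top"); c=cam("top"); print("top: knob pred",proj(0,[[.5666,-.234,.218]],c).round(1))
for l in("tall_spacer","knob_mid"):
    for d in silhouettes("top",l): print(l,d['p'],d['box'])
w=read_camera("wrist"); c=cam("wrist"); print("nuts pred",proj(0,[[.5652,-.1681,.128],[.5679,-.2998,.128]],c).round(1))
h=cv2.cvtColor(w,cv2.COLOR_BGR2HSV)
o=np.zeros((520,800,3),np.uint8); o[:480,:400]=w[:,120:520]; o[:480,400:]=cv2.resize(im[160:256,410:490],(400,480),interpolation=cv2.INTER_CUBIC)
cv2.imwrite("pics/ins.png",o[:480])
E
```

```text
t 14.22 tcp [ 0.4527 -0.2355  0.1711] shift [-5.43  0.15  0.44] turn [-0.06  0.31  0.08] F [ 0.5 -0.7 -1.8] gap 0.0091
top: knob pred [[460.  188.4]]
tall_spacer 0.82 [214.2, 269.0, 26.5, 38.3]
tall_spacer 0.77 [330.7, 178.0, 38.9, 29.7]
tall_spacer 0.72 [440.3, 208.2, 30.5, 46.5]
knob_mid 0.94 [442.6, 180.9, 25.4, 20.1]
nuts pred [[406.5 396.4]
 [228.8 399.7]]
```

View pics/ins.png

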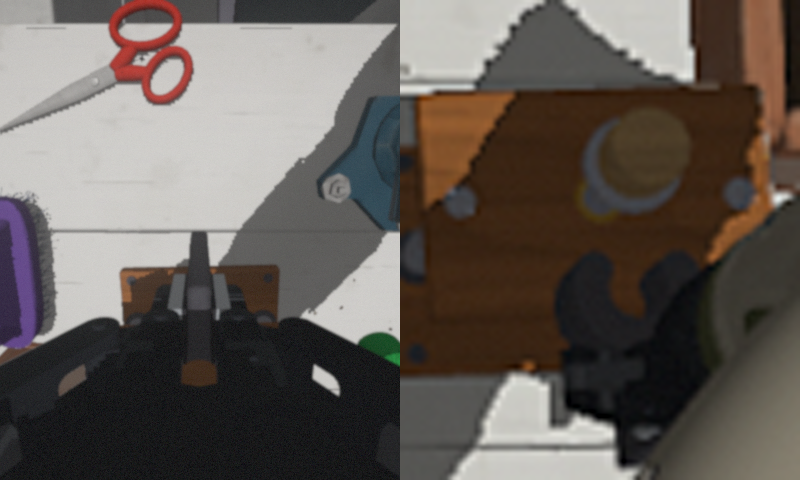

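```bash
python3 - <<'E'
from h import *
print(onplane("top",[[450,200]],.126),onplane("top",[[456.4,213]],.176),onplane("top",[[455,221]],.176))
E
```

```text
[[ 0.56458855 -0.23512384  0.126     ]] [[ 0.52155786 -0.2344839   0.176     ]] [[ 0.5032784  -0.23023178  0.176     ]]
```

Gap centre y ≈ -0.2345 against the rod at about -0.2345, so they are aligned. Sliding in.

Call:
send_rows:
  series: [-0.5,0.1,0.4,0,0.3,0,0,-1.2,0.1,0.4,0,0.3,0,0,-2,0.1,0.4,0,0.3,0,0,-2.8,0.1,0.4,0,0.3,0,0,-3.6,0.1,0.4,0,0.3,0,0,-4.3,0.1,0.4,0,0.3,0,0,-4.9,0.1,0.4,0,0.3,0,0,-5.4,0.1,0.4,0,0.3,0,0,-5.4,0.1,0.4,0,0.3,0,0,-5.4,0.1,0.4,0,0.3,0,0]

```text
clock: 15.25
tcp_pos: [0.5059, -0.2344, 0.1673]
orientation: [-0.0, -0.0, 1.0, -0.0]
wrist_force: [-0.2, -0.3, -2.9]
finger_gap: 0.0092
```

```bash
python3 -c "
from h import *
go([.507,-.234,.16],np.pi)"
```

```text
t 15.25 tcp [ 0.5059 -0.2344  0.1673] shift [-0.11  0.04  0.73] turn [-0.04 -0.02  0.04] F [-0.2 -0.3 -2.9] gap 0.0092
```

Call:
send_rows:
  series: [-0.1,0,0.2,0,0,0,0,-0.1,0,0.4,0,0,0,0,-0.1,0,0.55,0,0,0,0,-0.1,0,0.65,0,0,0,0,-0.1,0,0.65,0,0,0,0]

```text
clock: 15.67
tcp_pos: [0.5064, -0.2344, 0.1607]
orientation: [-0.0, -0.0, 1.0, -0.0]
wrist_force: [0.4, -0.6, -2.4]
finger_gap: 0.0088
```

Call:
send_rows:
  series: [0,0,0.1,0,0,0,0,0,0,0.2,0,0,0,0,0,0,0.2,0,0,0,0]

```text
clock: 15.92
tcp_pos: [0.5065, -0.2346, 0.1602]
orientation: [0.0, -0.0, 1.0, -0.001]
wrist_force: [-4.7, 0.4, 5.9]
finger_gap: 0.0086
```

Contact: Fz 5.9 N at the expected height. Releasing and rising straight up.

Call:
send_rows:
  series: [0,0,0,0,0,0,0.3,0,0,0,0,0,0,0.4,0,0,0,0,0,0,0.5,0,0,0,0,0,0,0.5,0,0,0,0,0,0,0.5,0,0,-3,0,0,0,0.5,0,0,-6,0,0,0,0.5,0,0,-9,0,0,0,0.5,0,0,-12,0,0,0,0.5,0,0,-12,0,0,0,0.5]

```text
clock: 16.75
tcp_pos: [0.5089, -0.2357, 0.2853]
orientation: [0.004, -0.0, 1.0, -0.003]
wrist_force: [0.1, -0.9, 0.5]
finger_gap: 0.0427
```

```bash
python3 - <<'E'
from h import *
go([.567,-.234,.25],np.pi)
for n in("side","top"):
    im=read_camera(n); cv2.imwrite(f"pics/pl_{n}.png",im); c=cam(n); u=proj(0,[[.54,-.234,.16]],c)[0]
    ds=silhouettes(n,"tall_spacer")
    d=min(ds,key=lambda d:np.hypot(d['box'][0]+d['box'][2]/2-u[0],d['box'][1]+d['box'][3]/2-u[1])); print(n,u,d['p'],d['box'])
    m=d['pixels'].astype(np.float32)
    r=render(c,spacer_pts(.04),[.567,-.234,0,.125]); vis=np.ones_like(m)
    print("IoU",np.minimum(r,m).sum()/np.maximum(r,m).sum())
    ys,xs=np.where(r>.5); print("pred box",xs.min(),ys.min(),np.ptp(xs),np.ptp(ys))
    for k in silhouettes(n,"knob_mid")[:1]: print(k['p'],k['box'])
    for q in(.03,.045):
        a=np.linspace(0,6.28,60); P=np.vstack([np.c_[.567+rr*np.cos(a),-.234+rr*np.sin(a),0*a+z+q] for rr,z in((.018,.173),(.022,.135),(.022,.143))]); v=proj(0,P,c); print(q,v.min(0).round(),np.ptp(v,0).round())
E
```

```text
t 16.75 tcp [ 0.5089 -0.2357  0.2853] shift [-5.78  0.19  3.58] turn [-0.35  0.48  0.03] F [ 0.1 -0.9  0.5] gap 0.0427
side [500.5002649  322.40732597] 0.88 [479.6, 301.3, 50.7, 54.8]
IoU 0.80124575
pred box 474 298 56 57
0.89 [496.3, 280.6, 38.4, 38.8]
0.03 [497. 286.] [34. 36.]
0.045 [499. 279.] [34. 37.]
top [453.86157146 206.70928687] 0.7 [435.6, 187.3, 28.4, 41.8]
IoU 0.49675274
pred box 438 185 28 45
0.53 [440.1, 193.1, 23.4, 37.3]
0.03 [444. 182.] [22. 22.]
0.045 [446. 180.] [23. 22.]
```

Call:
send_rows:
  series: [-3,0.2,0,-0.3,0.4,0,0,-5.8,0.2,0,-0.3,0.4,0,0,-5.8,0.2,0,-0.3,0.4,0,0,-5.8,0.2,2,-0.3,0.4,0,0,-5.8,0.2,4,-0.3,0.4,0,0,-5.8,0.2,6,-0.3,0.4,0,0,-5.8,0.2,7,-0.3,0.4,0,0,-5.8,0.2,7.5,-0.3,0.4,0,0,-5.8,0.2,7.5,-0.3,0.4,0,0]

```text
clock: 17.8
tcp_pos: [0.5637, -0.232, 0.2025]
orientation: [-0.005, -0.0, 1.0, 0.003]
wrist_force: [-0.9, 1.1, -0.7]
finger_gap: 0.0001
```

```bash
python3 -c "
from h import *
go([.567,-.234,.1815],np.pi)"
```

```text
t 17.8 tcp [ 0.5637 -0.232   0.2025] shift [-0.35 -0.22  2.09] turn [ 0.33 -0.55  0.02] F [-0.9  1.1 -0.7] gap 0.0001
```

Call:
send_rows:
  series: [-0.3,-0.1,0.3,0.3,-0.5,0,0,-0.3,-0.1,0.6,0.3,-0.5,0,0,-0.3,-0.1,0.9,0.3,-0.5,0,0,-0.3,-0.1,1.1,0.3,-0.5,0,0,-0.3,-0.1,1.3,0.3,-0.5,0,0,-0.3,-0.1,1.3,0.3,-0.5,0,0]

```text
clock: 18.3
tcp_pos: [0.5684, -0.2337, 0.1921]
orientation: [0.002, -0.0, 1.0, -0.001]
wrist_force: [0.4, -0.2, 3.0]
finger_gap: -0.0001
```

Call:
send_rows:
  series: [0,0,0.2,0,0,0,0,0,0,0.4,0,0,0,0,0,0,0.6,0,0,0,0,0,0,0.7,0,0,0,0,0,0,0.7,0,0,0,0]

```text
clock: 18.72
tcp_pos: [0.5684, -0.2337, 0.1849]
orientation: [0.002, -0.0, 1.0, -0.001]
wrist_force: [1.5, -0.5, 5.1]
finger_gap: -0.0
```

Call:
send_rows:
  series: [0,0,0.1,0,0,0,0,0,0,0.2,0,0,0,0,0,0,0.2,0,0,0,0]

```text
clock: 18.97
tcp_pos: [0.5684, -0.2337, 0.1829]
orientation: [0.002, -0.0, 1.0, -0.001]
wrist_force: [0.8, -0.5, 4.5]
finger_gap: -0.0001
```

Call:
send_rows:
  series: [0,0,0.1,0,0,0,0,0,0,0.1,0,0,0,0]

```text
clock: 19.13
tcp_pos: [0.5684, -0.2337, 0.1818]
orientation: [0.002, -0.0, 1.0, -0.001]
wrist_force: [0.5, -0.4, 4.1]
finger_gap: 0.0
```

Call:
send_rows:
  series: [0,0,0.1,0,0,0,0,0,0,0.1,0,0,0,0]

```text
clock: 19.3
tcp_pos: [0.5684, -0.2337, 0.1813]
orientation: [0.002, -0.0, 1.0, -0.001]
wrist_force: [-0.2, -0.9, 6.1]
finger_gap: -0.0003
```

Call:
send_rows:
  series: [0,0,0.1,0,0,0,0,0,0,0.1,0,0,0,0,0,0,0.1,0,0,0,0]

```text
clock: 19.55
tcp_pos: [0.5684, -0.2338, 0.1813]
orientation: [0.002, -0.0, 1.0, -0.001]
wrist_force: [-2.4, 1.4, 11.9]
finger_gap: 0.0
```

The tool has stopped at z = 0.1813 while the force climbs to 12 N, so the disc is seated on the spacer (q ≈ 0.030). Retreating upward and checking.

Call:
send_rows:
  series: [0,0,-1,0,0,0,0,0,0,-4,0,0,0,0,0,0,-8,0,0,0,0,0,0,-12,0,0,0,0,4,0,-14,0,0,0,0,8,0,-14,0,0,0,0,12,0,-14,0,0,0,0,12,0,-14,0,0,0,0,12,0,-14,0,0,0,0]

```text
clock: 20.3
tcp_pos: [0.4453, -0.2328, 0.3192]
orientation: [0.001, 0.001, 1.0, -0.0]
wrist_force: [0.7, 0.6, 0.6]
finger_gap: 0.0
```

```bash
python3 - <<'E'
from h import *
go([.567,-.234,.25],np.pi)
im=read_camera("side"); K=cam("side")
x=cv2.resize(im[255:385,440:570],None,fx=4.6,fy=4.6,interpolation=cv2.INTER_CUBIC)
K2=(np.array([[4.6,0,-440*4.6],[0,4.6,-255*4.6],[0,0,1.]])@K[0],K[1],K[2]); a=np.linspace(0,2*np.pi,61)
for r,z,col in((.018,.203,(0,255,0)),(.022,.165,(0,255,0)),(.029,.125,(0,255,255)),(.029,.165,(0,255,255))):
    cv2.polylines(x,[np.round(proj(0,np.c_[.567+r*np.cos(a),-.234+r*np.sin(a),0*a+z],K2)).astype(np.int32)],True,col,1)
cv2.imwrite("pics/end.png",x)
for d in silhouettes("side","short_bore"): print(d['p'],d['box'])
E
```

```text
t 20.3 tcp [ 0.4453 -0.2328  0.3192] shift [-12.16  -0.1    6.94] turn [-0.03  0.09 -0.08] F [0.7 0.6 0.6] gap 0.0
0.88 [336.7, 258.3, 34.2, 39.6]
```

View pics/end.png

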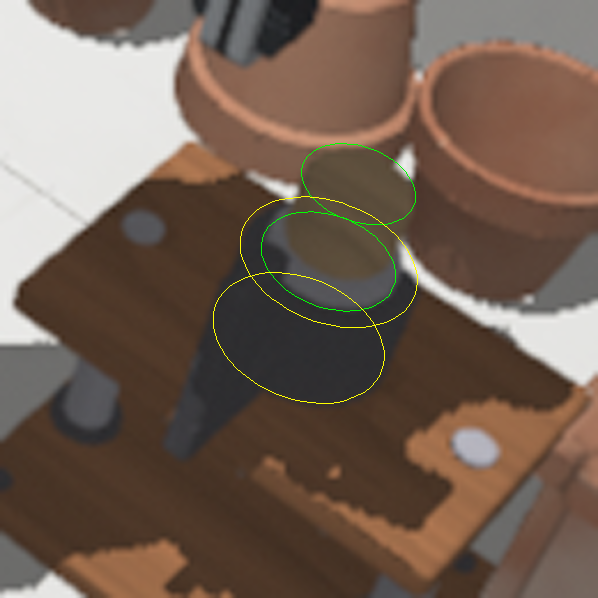

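The spacer outline (yellow) matches the C standing flat round the rod. The knob top at (358,183) and the disc at (330,262) lie on the q = 0.030 ellipses, and the short spacer hasn't moved. Handing in.

```bash
python3 -c "
from h import *
print(hand_in())"
```

```text
the job is handed in; nothing more can be done
None
```

The tall spacer now stands on the crosshead around the plunger rod, with the knob pushed down until its disc rests on the spacer. I handed the job in at about 20 s of the 64 s allowed.

**What I did:** I raised the plunger by the knob to about 0.045. I then gripped the tall dark spacer by its tab, slid it through its gap onto the rod, set it down and released it. Last I pressed the knob down with the shut fingers.

**Last checks:**
- **Seating:** when I pressed the knob, the tool stopped while the force rose from 6 to 12 N.
- **Plunger and spacer:** in the final side view, the knob, disc and spacer lay on the outlines predicted for joint ≈ 0.030 and a flat spacer centred on the rod.
- **Short spacer:** its box in the side view was within about 1.5 px of where it started. The green and red look-alikes were not handled.
- **Robot:** it was clear of everything and touched nothing at hand-in.

**What failed or disagreed:**
- **First knob grasp:** it missed and the fingers closed on top of the knob at about 6 N. The shut fingertips turned out to end about 21 mm behind the reported tool point, and I allowed for that afterwards.
- **Wrist camera:** it showed things 2 to 4 mm away from the fixed cameras.
- **Held-spacer fit:** an automatic silhouette fit gave a tilt because the gripper hid part of the spacer. I overruled it with an outline check.
- **Top-view check:** after placing, the overlap with the prediction was only 0.50, with the disc and knob covering part of the spacer. The side view gave 0.80.

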